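Knock a stuck shogi king out of its carving block

ROBOT

A 7-joint arm with a two-finger parallel gripper is mounted at the origin on the work surface. World frame = base frame: x ahead of the robot, y to its left, z up, the work surface at z = 0. Lengths are in m, angles in rad, forces in N, time in s.
With the tool pointing down it reaches from about 0.4 to 0.9 m from the base axis. Payload 5.5 kg.
Tool frame: the origin (TCP) lies midway between the tips of the shut fingers; the grasp point (between the pads) lies 19 mm behind it (manip.grip_depth is the distance from the TCP to the grasp point, in m); z points along the fingers, x is the direction in which the jaws open and shut, and the axes are right-handed (so a half turn about z gives the same grasp; the last joint's range is limited). The gripper opens to 92 mm and grips with 3 to 60 N. Pads are 19 mm wide; open, the fingers measure 130 mm over their backs; the gripper's body (75 mm by 190 mm) begins 47 mm behind the grasp point.
Start: joints at [1.457, 0.501, -0.427, 1.55, 0.221, 1.138, -0.21], TCP at [0.239, -0.604, 0.227] pointing down, gripper open.
Joint ranges: [-2.88, 2.88], [-0.31, 2.03], [-1.54, 1.56], [0.2, 2.42], [-1.41, 4.55], [0.19, 2.02], [-2.57, 2.57]. Speed limits (rad/s): [2.57, 2.57, 3.14, 3.14, 3.14, 3.14, 3.14].

INTERFACE

Orientations are given as a unit quaternion [x, y, z, w].
In Python, from bench import manip, effector, viewer gives the robot as it stands. Calls block until the motion is done:
- manip.move_pose(position, orientation): joint-space move of the TCP to a pose.
- manip.servo_line(position, ori=None, vel=0.15): straight line of the TCP; ori=None keeps the orientation; vel is the mean speed in m/s.
- manip.movej(angles): joint-space move.
- effector.open_jaws() and effector.close(f_grip=None): open the fingers fully, or close them until they stop; f_grip is the grip in N (None keeps the last).
- manip.sleep(seconds).
- manip.solve_ik(position, orientation): joint angles nearest the present ones, or None.
- viewer.get_image(name): name is "side" or "top"; returns the picture (480x640x3 uint8, red, green, blue); there is no depth.
- viewer.get_calibration(name): a dict with "vfov" (degrees; the focal length in pixels is half the picture's height over the tangent of half this angle, whatever the lens; pixels are square), "cx", "cy" (the principal point, pixels), "eye" and "attitude" of the camera in the world. Camera axes: x right, y down, z forward; pixel columns grow to the right and rows downward; lengths in m; the calibration is good to about 2 mm. A picture is of the moment at which its call begins. get_calibration takes no time and is no camera call.
A pose or a line that the arm cannot do raises manip.PlanningError and nothing moves.
- manip.hand_in(): hands the job in, once; it reports no verdict.
Readings, each from a call of its own:
- manip.current_clock(): time.
- manip.current_q(): joint angles.
- manip.current_joint_velocities(): joint speeds.
- manip.current_tau(): joint torques, N m.
- manip.current_tool_pos(): TCP position.
- manip.current_tcp_rot(): TCP orientation.
- manip.current_force(): force on the tool from outside, world axes, zero at the start.
- manip.current_wrist_torque(): the same for the moment, N m.
- manip.current_finger_gap(): finger opening in m.
Only numpy, scipy, OpenCV 4.12 (cv2) and the standard library are available. Lean on these libraries where they do the work, as an engineer would, in place of code of your own. Each camera call takes 0.05 s, during which the arm holds its last target. There are 200 camera calls.

TASK

The king piece has stuck in the nest of its carving block. Pick the block up and set it over the knockout stand, feeling for the hole in its underside with light pressure and never bearing hard on the stand, then press it gently all the way down onto the stand so that the rod goes up through the hole and pushes the king out. Leave the block sitting on the stand, and take the king out and lay it face up in the open tray without dropping it, disturbing nothing else.

Things in the scene. Friction and masses are not known exactly. Their poses are not given: they have to be found in the camera images.
- block_mid (a point): The carving block: a plain keyaki wood block, 110 mm long (its x), 64 mm wide (its y), 30 mm high (its z, up), 0.10 to 0.20 kg, loose, lying flat on the work top. This point is its middle, 15 mm above its underside.
- block_hole (a point): Mouth of the block's knockout hole, in the middle of its underside (15 mm below block_mid): a straight round hole, 12 mm diameter, sharp mouth, going up 20 mm into the floor of the nest. z up.
- block_nest (a point): Middle of the block's top face (15 mm above block_mid). Here a five-sided nest 10 mm deep holds the king, with 1 mm play at its sides. A sprung brass cheek low in the nest's -x end presses on the king's foot and wedges its point in the nest's +x end: pushing the king up takes about 7 to 15 N over the first 5 mm, then it is free and lies loosely in the mouth of the nest.
- king_mid (a point): The king: a five-sided boxwood shogi piece, 32 mm long (x, point at +17 mm), 28 mm wide at its foot, 24 mm at its shoulders (x = +8 mm), 10 mm thick at the foot (it leans 8 degrees), 7 mm at the point, 12 g. This point is 5 mm above its flat underside; z up when face up. It starts in the nest, point to the block's +x, top flush. With the block right down on the stand it stands 8 mm up.
- stand_top (a point): Middle of the top face of the knockout stand's base: a low round iron base, 84 mm diameter, 20 mm high, fixed to the work top. z up. The block rests on this face when it is right down (block_mid then 15 mm above this point).
- stand: The same stand, origin under its middle. A steel knockout rod, 10 mm diameter with a 1 mm chamfer at its tip, stands upright on it, rising 28 mm above the base's top face. The rod sits in a tight eccentric bush: its axis is 3.5 mm off the middle of the base, in a direction that differs each time and is not measured; it does not turn under load.
- tray_in (a point): The open mulberry piece tray: 136 mm (x) by 112 mm (y) outside, walls 5 mm thick and 18 mm high above the work top, fixed; this point is the middle of its inner floor, z up, 5 mm above the work top.
- teacup: White gold-rimmed teacup, 74 mm diameter, 62 mm high, loose; origin at the centre of its underside. To be left alone.
- incense_box: Round brass incense box, 68 mm diameter, 44 mm high, loose; origin at the centre of its underside. To be left alone.
- fox: White ceramic fox figurine, about 75 mm long and 52 mm wide, 91 mm high, loose; origin at the centre of its underside. To be left alone.

How it is judged:
By the outcome, as a careful person would: the job done as asked, in the order asked, and still so for the second after the job is handed in, with the robot touching nothing.
It also fails if it takes over 64 s, if anything falls off the work surface, if the arm or the gripper's body presses on something with over 40 N, if the wrist force passes 120 N, or if a joint passes its speed limit or range.

## Working session

There is one attempt and no reset: what is moved stays moved. The work goes in short steps, each a Python script; the robot and the scene stay as the last script left them, time stands still between calls to the robot, and variables do not carry over. Pictures are saved under pics/ and viewed, about 8 in all and at most 12, crops included, and the job is handed in when it is done.

```bash
ls; mkdir -p pics; python3 - <<'E'
from bench import manip, effector, viewer
import cv2
for n in("top","side"):
    im=viewer.get_image(n); cv2.imwrite(f"pics/{n}0.png",im[:,:,::-1]); print(n,viewer.get_calibration(n))
print(manip.current_clock(),manip.current_tcp_rot(),manip.current_finger_gap(),manip.current_force())
E
```

```text
pics
top {'vfov': 48.885483831882496, 'cx': 314.65089619777183, 'cy': 234.4964186503015, 'eye': array([0.47830411, 0.01106225, 0.93024379]), 'attitude': array([ 0.70672034, -0.70584172,  0.03438228, -0.03393654])}
side {'vfov': 56.671550085562835, 'cx': 317.85168595101453, 'cy': 244.18635829426722, 'eye': array([0.23308814, 0.44838107, 0.51463401]), 'attitude': array([-0.29084842,  0.85906745, -0.40115476,  0.12839463])}
0.1 [ 8.27030193e-01 -5.62156819e-01 -7.00086099e-04 -5.28829644e-04] 0.09161806091689169 [0.01800505 0.01027151 0.00660394]
```

View pics/top0.png

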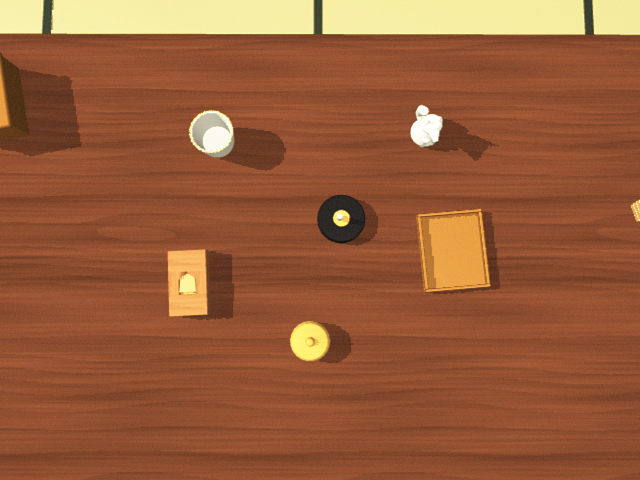

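View pics/side0.png

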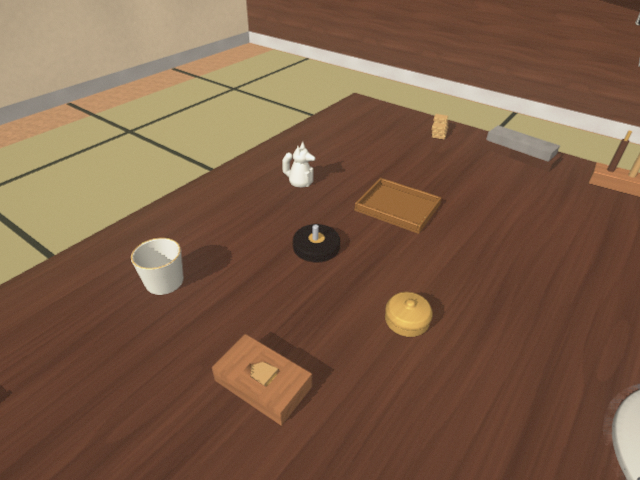

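The top view shows the block at about (188,283) with the king's point up the image, the stand at (341,218), the tray at (453,250), the cup at (212,134), the incense box at (310,341) and the fox at (426,128). The side view agrees. Next I'll measure from enlarged crops.

```bash
cat > h.py <<'E'
import numpy as np, cv2
from scipy.spatial.transform import Rotation as R
from bench import manip, effector, viewer
def cam(n):
    c=viewer.get_calibration(n); f=240/np.tan(np.radians(c["vfov"])/2)
    return np.array([[f,0,c["cx"]],[0,f,c["cy"]],[0,0,1]]),R.from_quat(c["attitude"]).as_matrix(),np.array(c["eye"])
def onz(n,uv,z):
    K,A,e=cam(n); uv=np.atleast_2d(uv).astype(float)
    d=(A@np.linalg.inv(K)@np.c_[uv,np.ones(len(uv))].T).T
    return e+d*((z-e[2])/d[:,2])[:,None]
def proj(n,p):
    K,A,e=cam(n); q=(K@A.T@(np.atleast_2d(p)-e).T).T
    return q[:,:2]/q[:,2:]
E
cat > m.py <<'E'
from h import *
t=cv2.imread("pics/top0.png"); s=cv2.imread("pics/side0.png")
def crop(i,x,y,w,h,k): return cv2.resize(i[y:y+h,x:x+w],None,fx=k,fy=k,interpolation=cv2.INTER_NEAREST)
a=np.hstack([crop(t,155,240,65,90,6),crop(t,310,185,65,90,6)]); 
cv2.imwrite("pics/c1.png",a)
cv2.imwrite("pics/c2.png",np.hstack([crop(s,205,330,120,95,4),crop(s,285,215,65,95,4)]))
# coarse segmentation, dark stand
g=t.max(2); m=(g<40).astype(np.uint8)
m[:185]=0;m[250:]=0;m[:,:310]=0;m[:,375:]=0
c=max(cv2.findContours(m,0,1)[0],key=cv2.contourArea); print("stand",cv2.minEnclosingCircle(c),cv2.fitEllipse(c))
hsv=cv2.cvtColor(t,cv2.COLOR_BGR2HSV)
for p in [(175,260),(188,285),(195,300),(160,283),(453,250),(485,250),(500,250)]: print(p,t[p[1],p[0]],hsv[p[1],p[0]])
E
python3 m.py
```

```text
stand ((354.5, 217.0), 11.715475082397461) ((357.16888427734375, 219.22251892089844), (12.793584823608398, 20.826011657714844), 28.650815963745117)
(175, 260) [ 98 181 247] [ 17 154 247]
(188, 285) [158 243 254] [ 27  96 254]
(195, 300) [102 188 250] [ 17 151 250]
(160, 283) [ 48  76 145] [  9 171 145]
(453, 250) [ 69 160 234] [ 17 180 234]
(485, 250) [ 60 145 225] [ 15 187 225]
(500, 250) [ 47  77 147] [  9 173 147]
```

View pics/c1.png

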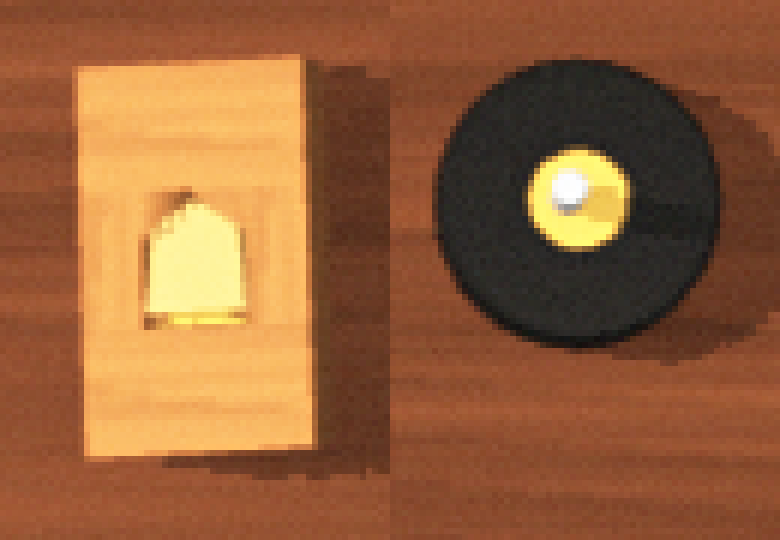

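View pics/c2.png

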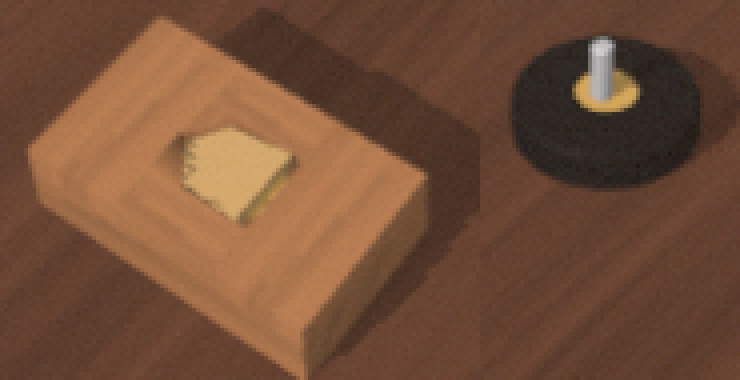

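The crops show clean corners on the block's top face, the king's point toward +x, and the rod tip (bright) up and left of the base's middle, near pixel (339.5,216). Now to fit these numerically.

```bash
cat > m2.py <<'E'
from h import *
from scipy.optimize import least_squares
t=cv2.imread("pics/top0.png"); s=cv2.imread("pics/side0.png")
hsv=cv2.cvtColor(t,cv2.COLOR_BGR2HSV)
def win(m,x0,x1,y0,y1):
    o=np.zeros(m.shape,np.uint8); o[y0:y1,x0:x1]=m[y0:y1,x0:x1]; return o
def big(m): return max(cv2.findContours(m,cv2.RETR_EXTERNAL,cv2.CHAIN_APPROX_NONE)[0],key=cv2.contourArea)
def rect(m,z,n="top"):
    k=big(m); p=onz(n,k[:,0,:],z)[:,:2]
    r=cv2.minAreaRect((p*1000).astype(np.float32)); return r
print("block mm",rect(win((hsv[...,2]>195)&(hsv[...,1]<172),158,222,240,330),.03))
print("tray mm",rect(win((hsv[...,2]>150)&(hsv[...,0]>=13),405,505,200,300),.018))
# stand: rim of top face (black or gold/white: red-dominance low or bright)
sub=t.astype(int); black=(t[...,2]<80)
m=win(black|(hsv[...,2]>180),312,372,190,247)
m=cv2.morphologyEx(m,cv2.MORPH_OPEN,np.ones((5,5),np.uint8))
k=big(m); print("blob",cv2.minEnclosingCircle(k))
# fit circle on lit side: model = silhouette of base discs z=0 and z=.02
pts=k[:,0,:].astype(float)
w=onz("top",pts,.02)[:,:2]
sel=(pts[:,0]<345)&(pts[:,1]<225) # away from shadow and lower disc
f=least_squares(lambda c:np.hypot(*(w[sel]-c[:2]).T)-.042,[.5,-.03],loss="soft_l1",f_scale=.0005); print("base c",f.x,"rms",np.sqrt((f.fun**2).mean()),"n",sel.sum())
gold=win((hsv[...,0]>20)&(hsv[...,0]<35)&(hsv[...,1]>100)&(hsv[...,2]>120)|(hsv[...,2]>200),325,360,200,235)
k=big(gold);print("gold",cv2.fitEllipse(k),onz("top",cv2.fitEllipse(k)[0],.02))
wh=np.clip(t[...,0].astype(float)-110,0,145); wh[:205]=0;wh[230:]=0;wh[:,:328]=0;wh[:,352:]=0
M=cv2.moments(wh); uv=(M["m10"]/M["m00"],M["m01"]/M["m00"]); print("tip",uv,(wh>40).sum(),onz("top",uv,.048),onz("top",uv,.045))
# side: rod tip top & predictions
hs=cv2.cvtColor(s,cv2.COLOR_BGR2HSV)
r=win((hs[...,1]<60)&(hs[...,2]>110),305,330,220,248); k=big(r); print("side rod bbox",cv2.boundingRect(k))
tw=onz("top",uv,.048)[0]; print("proj of top-based tip in side",proj("side",tw), "cam tilt", proj("top",[[.5,-.03,0],[.5,-.03,.05]]))
d=win(hs[...,2]<62,280,342,220,265);
bc=np.r_[f.x,.02]; ang=np.linspace(0,2*np.pi,8,endpoint=False)
print("side rim pred",proj("side",np.c_[bc[0]+.042*np.cos(ang),bc[1]+.042*np.sin(ang),np.full(8,.02)]).round(1).tolist())
for n,uv,z in(("cup",(212,122),.062),("box",(310,341),.03),("fox",(426,128),.05)): print(n,onz("top",uv,z))
E
python3 m2.py
```

```text
block mm ((483.88427734375, 227.56314086914062), (111.02931213378906, 64.38238525390625), 3.0791237354278564)
tray mm ((540.4906005859375, -227.8232421875), (135.4056854248047, 115.6104507446289), 5.037820816040039)
blob ((341.0, 218.51136779785156), 24.264972686767578)
base c [0.6436056  0.01913272] rms 0.00934358486402268 n 43
gold ((340.8182678222656, 217.70623779296875), (15.209840774536133, 15.777227401733398), 85.16539764404297) [[ 0.59592436 -0.03488503  0.02      ]]
tip (339.4685863874345, 216.26608077786088) 37 [[ 0.59474795 -0.03120696  0.048     ]] [[ 0.5951439 -0.0313507  0.045    ]]
side rod bbox (312, 224, 7, 16)
proj of top-based tip in side [[314.66783534 225.97791966]] cam tilt [[337.66462708 273.31833881]
 [338.98944399 272.61715305]]
side rim pred [[256.5, 232.8], [249.9, 244.1], [257.7, 254.9], [276.0, 258.3], [293.2, 252.0], [298.6, 240.3], [290.0, 230.3], [272.9, 227.3]]
cup [[0.75289544 0.18393041 0.062     ]]
box [[0.38581021 0.01814311 0.03      ]]
fox [[ 0.74669687 -0.17946132  0.05      ]]
```

```bash
cat >> h.py <<'E'
def down(deg): a=np.radians(deg)/2; return [np.cos(a),np.sin(a),0,0]
B=np.array([.4839,.2276]); YB=3.08; TIP=np.array([.5948,-.0314]); TRAY=np.array([.5405,-.2278]); YT=5.04
def st(tag=""): print(tag,round(manip.current_clock(),2),manip.current_tool_pos().round(4),manip.current_force().round(2),round(manip.current_finger_gap(),4))
def snap(name):
    for n in("top","side"): cv2.imwrite(f"pics/{n}_{name}.png",viewer.get_image(n)[:,:,::-1])
E
python3 - <<'E'
from h import *
c,s_=np.cos(np.radians(YB)),np.sin(np.radians(YB))
P=[[B[0]+c*a-s_*b,B[1]+s_*a+c*b,.03] for a,b in((.055,.032),(-.055,.032),(.055,-.032),(-.055,-.032))]
print("side corners",proj("side",P).round(1).tolist())
for p,z,a in((B,.004,YB-90),(TIP,.07,YB-90),(TRAY,.008,YT-144),(TRAY,.008,YT-36)): print(manip.solve_ik([*p,z],down(a)))
E
```

```text
side corners [[210.1, 366.3], [278.8, 412.0], [243.7, 333.2], [310.1, 372.8]]
[ 1.22321693e-04  6.88105791e-01 -6.19985331e-01  1.96825475e+00
  6.24325178e-01  6.83155671e-01 -2.53042427e+00]
[ 0.45512263  0.64441617 -0.59770447  1.79986947  0.4698248   0.84310724
 -1.88602828]
[ 0.52493941  0.6602003  -0.22339514  1.84838641  0.2242249   0.65737822
 -2.2565361 ]
[ 0.78509302  0.72989821 -0.57232945  1.83911402  0.56475355  0.74062249
 -0.64029712]
```

```bash
python3 - <<'E'
from h import *
print(manip.solve_ik([*TIP,.07],down(YB+90)),manip.solve_ik([*TRAY,.008],down(YT+36)))
o=down(YB+90)
manip.move_pose([*B,.15],o); st("above")
manip.servo_line([*B,.03],vel=.2); manip.servo_line([*B,.004],vel=.06); st("down")
effector.close(45); st("closed")
manip.servo_line([*B,.03],vel=.08); st("lift"); 
manip.servo_line([*B,.11],vel=.2); manip.move_pose([*TIP,.11],o); st("over"); manip.servo_line([*TIP,.068],vel=.1)
manip.sleep(.3); st("pre"); print(manip.current_q().round(2))
snap("pre")
a=cv2.imread("pics/top_pre.png")[160:280,260:420]; b=cv2.imread("pics/side_pre.png")[160:280,240:400]
cv2.imwrite("pics/pre.png",np.hstack([cv2.resize(a,None,fx=2.5,fy=3,interpolation=0) if 0 else cv2.resize(a,None,fx=2.5,fy=2.5),cv2.resize(b,None,fx=2.5,fy=2.5)]))
E
```

```text
[ 0.70705963  0.81118092 -0.98952417  1.79182125  0.8033773   1.00103711
  1.01282784] [ 0.89720254  0.78739081 -0.73303265  1.83537565  0.71733431  0.80549902
  0.50384172]
above 3.15 [0.4845 0.2266 0.1499] [ 1.09  0.15 -0.05] 0.0917
down 4.48 [0.4837 0.2277 0.0038] [-0.16 -0.73  0.48] 0.0915
closed 5.05 [0.484  0.2275 0.0041] [-0.29 -0.58  0.96] 0.0637
lift 5.53 [0.4843 0.2276 0.0306] [-1.    0.22 -2.37] 0.0636
over 7.17 [ 0.594  -0.029   0.1097] [-0.11 -0.42 -1.46] 0.0637
pre 8.03 [ 0.5952 -0.0315  0.0685] [ 0.    0.01 -2.34] 0.0634
[ 0.8   0.94 -1.17  1.79  0.97  1.12  0.91]
```

View pics/pre.png

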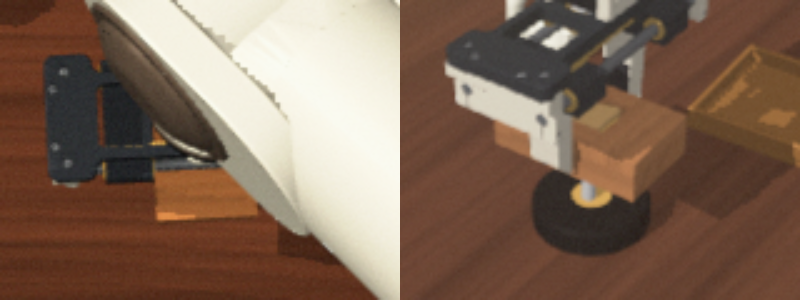

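The top crop shows the block's lower end edge from (157,220) to (257,214), with the rest hidden by the arm. The side crop shows the block level over the rod. I'll check that edge, then feel downward lightly.

```bash
cat >> h.py <<'E'
def feel(xy,z0,z1,F0,lim,step=.0005,vel=.01):
    """step down from z0 to z1 until upward force rise exceeds lim; returns (z, rise, F)"""
    z=z0
    while True:
        manip.servo_line([*xy,z],vel=vel); F=manip.current_force(); r=F[2]-F0[2]
        if r>lim or z<=z1+1e-6: return z,r,F
        z-=step
E
python3 - <<'E'
from h import *
e=onz("top",[[260+157/2.5-.3,160+220/2.5-.3],[260+257/2.5-.3,160+214/2.5-.3]],.0645)
print("edge mid",e.mean(0),"implied centre",e.mean(0)[:2]+.055*np.array([np.cos(np.radians(YB)),np.sin(np.radians(YB))]))
F=[]
for i in range(5): manip.sleep(.05); F.append(manip.current_force())
F0=np.mean(F,0); print(F0,np.std(F,0)); np.save("F0.npy",F0)
manip.servo_line([*TIP,.0545],vel=.05); st()
z,r,Fv=feel(TIP,.0540,.0480,F0,2.0); print(z,r,Fv-F0); st()
E
```

```text
edge mid [ 0.54248067 -0.03524084  0.0645    ] implied centre [ 0.59740122 -0.03228567]
[-0.28011198  0.06157908 -2.03902463] [0.47523397 0.4714734  0.13433818]
 8.8 [ 0.5944 -0.0313  0.0539] [-0.44 -0.22 -0.73] 0.0633
0.047999999999999994 0.090871620566503 [ 1.24061898 -0.70448283  0.09087162]
 12.05 [ 0.5949 -0.0314  0.048 ] [ 0.96 -0.64 -1.95] 0.0635
```

No contact by 4 mm below the tip height, so the rod is in the hole. I'll continue down and watch the forces.

```bash
python3 - <<'E'
from h import *
F0=np.load("F0.npy"); z=.046
while z>.0228:
    manip.servo_line([*TIP,z],vel=.02 if z>.034 else .008); D=manip.current_force()-F0
    p=manip.current_tool_pos()
    print(f"{z:.4f} pos {p.round(4)} D {D.round(1)}")
    if D[2]>20 or np.hypot(D[0],D[1])>6: break
    if z<.0275 and D[2]>6 and z<.0242 and D[2]>12: break
    z-= .002 if z>.034 else (.001 if z>.0255 else .0005)
st(); manip.sleep(.2); st()
snap("dn"); b=cv2.imread("pics/side_dn.png")[150:290,230:410]
cv2.imwrite("pics/dn.png",cv2.resize(b,None,fx=4,fy=4))
E
```

```text
0.0460 pos [ 0.5949 -0.0315  0.0458] D [ 3.  -0.9  0.6]
0.0440 pos [ 0.5949 -0.0315  0.0438] D [ 2.7 -0.9  0.1]
0.0420 pos [ 0.5949 -0.0315  0.0419] D [ 4.1 -0.8 -0.4]
0.0400 pos [ 0.5949 -0.0315  0.0399] D [ 3.4 -0.8 -1.2]
0.0380 pos [ 0.595  -0.0315  0.0379] D [ 3.7 -1.4  0.1]
0.0360 pos [ 0.5949 -0.0315  0.0359] D [ 4.4 -2.   0.6]
0.0340 pos [ 0.5949 -0.0315  0.034 ] D [ 4.9 -2.   1.4]
0.0330 pos [ 0.595  -0.0315  0.033 ] D [ 4.2 -1.3  2.6]
0.0320 pos [ 0.595  -0.0314  0.0321] D [ 4.8 -2.9  3.1]
0.0310 pos [ 0.595  -0.0314  0.0319] D [ 1.3 -2.5  9.9]
0.0300 pos [ 0.5951 -0.0314  0.0313] D [ 0.9 -3.3 13. ]
0.0290 pos [ 0.5951 -0.0314  0.0303] D [-0.1 -3.3 13.3]
0.0280 pos [ 0.595  -0.0314  0.0294] D [ 0.6 -3.  13.2]
0.0270 pos [ 0.595  -0.0314  0.0279] D [ 2.6 -2.1  8.5]
0.0260 pos [ 0.595  -0.0315  0.026 ] D [ 4.5 -2.2  2.8]
0.0250 pos [ 0.5949 -0.0314  0.0248] D [ 5.6 -3.   2.1]
 16.43 [ 0.5949 -0.0314  0.0248] [ 5.32 -2.97  0.07] 0.0636
 16.62 [ 0.5949 -0.0315  0.0248] [ 5.   -2.17 -0.55] 0.0639
```

View pics/dn.png

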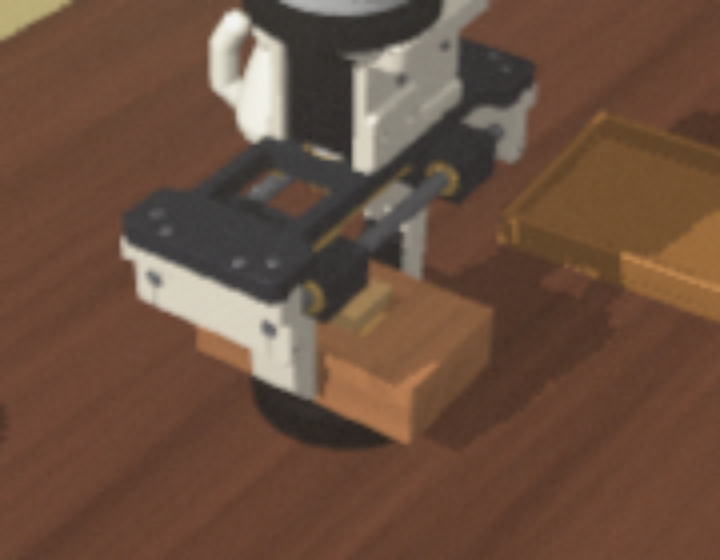

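The push force peaked at 13 N and then dropped, so the king is free and the crop shows it standing proud. I'll ease off the side load and go down until the base is felt.

```bash
python3 - <<'E'
from h import *
F0=np.load("F0.npy"); z=.025; T2=TIP+[.0007,-.0004]
while z>.0212:
    manip.servo_line([*T2,z],vel=.006); D=manip.current_force()-F0
    print(f"{z:.4f} pos {manip.current_tool_pos().round(4)} D {D.round(1)}")
    if D[2]>9 or np.hypot(D[0],D[1])>9: break
    z-=.0005
manip.sleep(.3); st()
E
```

```text
0.0250 pos [ 0.595  -0.0316  0.0247] D [ 2.6 -1.1  2.3]
0.0245 pos [ 0.595  -0.0316  0.0242] D [ 1.9 -1.1  0.4]
0.0240 pos [ 0.595  -0.0316  0.0242] D [ 0.1 -1.3  6.3]
0.0235 pos [ 0.595  -0.0316  0.0241] D [-2.1 -0.6 10.5]
 18.06 [ 0.595  -0.0316  0.0242] [-2.26 -0.84  7.99] 0.0634
```

The block is seated, with its bottom at 20.1 mm above the work top. I'll release it, back off and look.

```bash
python3 - <<'E'
from h import *
T2=TIP+[.0003,-.0002]
manip.servo_line([*T2,.0240],vel=.006); effector.open_jaws(); st("open")
manip.servo_line([*T2,.12],vel=.15); 
manip.move_pose([.42,-.27,.24],down(YB+90)); manip.sleep(.2); st()
snap("rel")
a=cv2.imread("pics/top_rel.png")[175:265,295:385]; b=cv2.imread("pics/side_rel.png")[200:290,260:365]
cv2.imwrite("pics/rel.png",np.hstack([cv2.resize(a,None,fx=4,fy=4,interpolation=0),cv2.resize(b,None,fx=4,fy=4,interpolation=0)]))
t=cv2.imread("pics/top_rel.png"); h=cv2.cvtColor(t,cv2.COLOR_BGR2HSV)
m=((h[...,2]>195)&(h[...,1]<172)).astype(np.uint8); m[:180]=0;m[265:]=0;m[:,:300]=0;m[:,:][:,385:]=0
k=max(cv2.findContours(m,0,1)[0],key=cv2.contourArea)
print(cv2.minAreaRect((onz("top",k[:,0,:],.05)[:,:2]*1000).astype(np.float32)))
E
```

```text
open 18.98 [ 0.5951 -0.0316  0.0239] [0.23 0.07 0.4 ] 0.0917
 21.19 [ 0.4207 -0.2689  0.2398] [-0.19 -0.25  0.49] 0.0917
((594.696044921875, -30.85361099243164), (110.27297973632812, 64.81111145019531), 3.002122640609741)
```

View pics/rel.png

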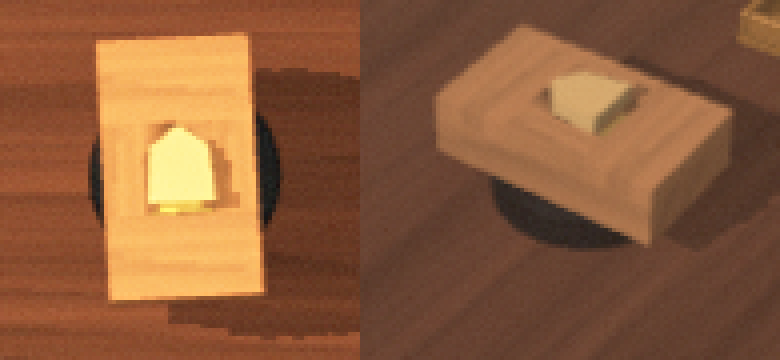

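The block sits flat, measured at (594.7, -30.9) mm and 3.0° yaw, which agrees with the tool. The king stands level in the nest mouth with its point to +x. Next is to grip it across its sides, 1.3 mm above the block.

```bash
python3 - <<'E'
from h import *
K=np.array([.5914,-.0316]); o=down(YB+90)
manip.move_pose([*K,.12],o); manip.servo_line([*K,.062],vel=.12); manip.servo_line([*K,.0516],vel=.03); manip.sleep(.15); st("at king")
effector.close(8); manip.sleep(.2); st("closed")
manip.servo_line([*K,.065],vel=.03); st("lifted"); manip.servo_line([*K,.11],vel=.1); manip.sleep(.1); st()
snap("k"); b=cv2.imread("pics/side_k.png")[120:290,240:400]
cv2.imwrite("pics/k.png",cv2.resize(b,None,fx=3.5,fy=3.5))
print(manip.solve_ik([*TRAY,.06],down(YT+36)),manip.solve_ik([*TRAY,.06],down(YT+144)))
E
```

```text
at king 23.78 [ 0.5916 -0.0315  0.0518] [-0.34  0.41  0.09] 0.0919
closed 25.02 [ 0.5914 -0.0316  0.0516] [ 0.25 -0.34  1.08] 0.0266
lifted 25.62 [ 0.5915 -0.0317  0.0651] [-0.53  0.52 -0.72] 0.0261
 26.32 [ 0.591  -0.0319  0.1095] [ 0.53 -0.28  0.73] 0.0263
[ 0.99532635  0.75751465 -0.88109143  1.82064368  0.72701099  0.92318016
  0.49694711] [ 1.17125693  0.97983771 -1.21578227  1.81566234  1.02718557  1.14273101
  2.18694797]
```

View pics/k.png

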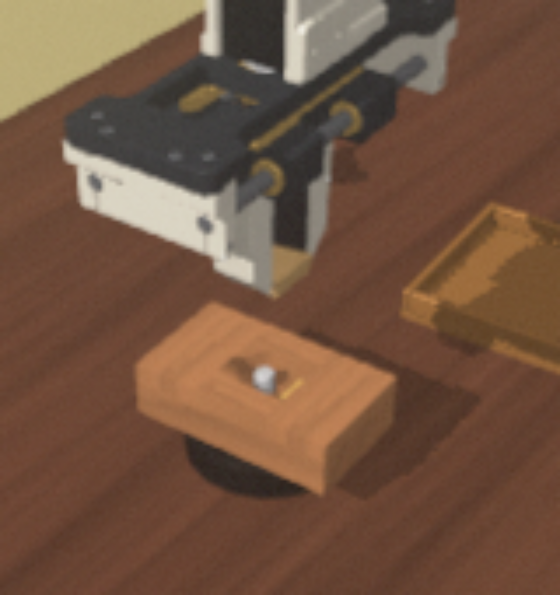

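The king is held level between the fingers (gap 26.3 mm), and the block stays on the stand with the rod showing. I'll lay the king in the tray with the jaws along the diagonal, so they can open without touching the walls.

```bash
python3 - <<'E'
from h import *
T=np.array([.5405,-.2292]); o=down(YT+36)
manip.move_pose([*T,.11],o); manip.sleep(.1); st()
manip.servo_line([*T,.03],vel=.12); manip.servo_line([*T,.0125],vel=.03); manip.sleep(.25)
F0=np.mean([(manip.sleep(.04),manip.current_force())[1] for _ in range(5)],0)
z=.012
while True:
    manip.servo_line([*T,z],vel=.006); manip.sleep(.1); r=(manip.current_force()-F0)[2]; print(f"{z:.4f} {manip.current_tool_pos()[2]:.4f} {r:.2f}")
    if r>1.2 or z<.0078: break
    z-=.0005
st("pre-open"); effector.open_jaws(); manip.sleep(.2); st("open")
manip.servo_line([*T,.10],vel=.1); manip.move_pose([.40,-.38,.25],o); manip.sleep(.2); st()
snap("end"); t=cv2.imread("pics/top_end.png"); s=cv2.imread("pics/side_end.png")
cv2.imwrite("pics/end.png",np.vstack([np.hstack([cv2.resize(t[100:370,180:500],(400,338)),cv2.resize(s[130:350,130:450],(400,338))]),np.hstack([cv2.resize(t[205:295,410:495],(400,240)),cv2.resize(s[175:235,350:450],(400,240))])]))
E
```

```text
27.35 [ 0.5416 -0.226   0.1102] [0.85 0.11 0.12] 0.0266
0.0120 0.0120 0.29
0.0115 0.0115 0.95
0.0110 0.0110 0.37
0.0105 0.0105 -0.03
0.0100 0.0100 0.65
0.0095 0.0095 0.11
0.0090 0.0090 -0.48
0.0085 0.0086 1.28
pre-open 32.16 [ 0.5406 -0.2293  0.0086] [ 0.95 -0.47  1.01] 0.0267
open 33.49 [ 0.5405 -0.2292  0.0085] [-0.23 -0.21 -0.54] 0.0914
 35.76 [ 0.4008 -0.3786  0.2493] [ 0.5   0.07 -0.85] 0.0918
```

View pics/end.png

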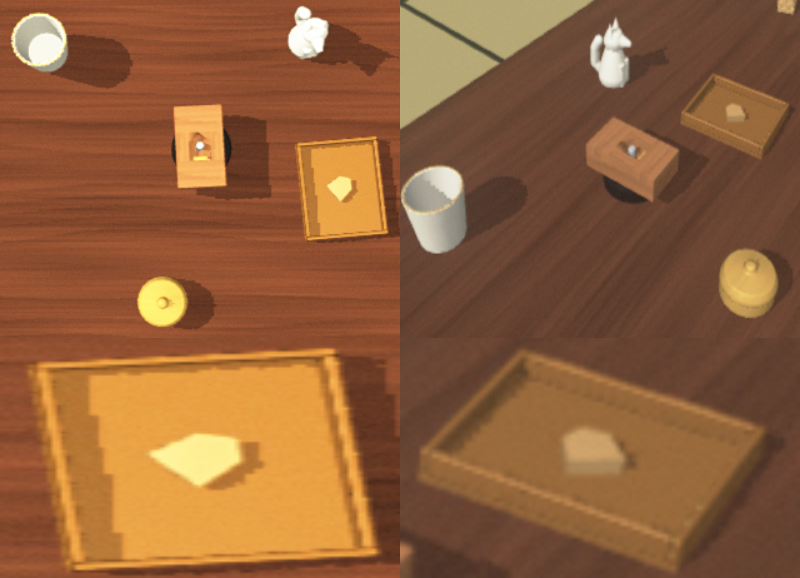

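The king lies face up in the middle of the tray. The block sits on the stand with the rod showing in the nest, and the cup, fox and incense box are where they were. Handing in.

```bash
python3 - <<'E'
from h import *
a=cv2.imread("pics/top0.png").astype(int); b=cv2.imread("pics/top_end.png").astype(int)
for n,(x,y) in dict(cup=(212,134),fox=(426,128),box=(310,341)).items(): print(n,np.abs(a-b)[y-30:y+30,x-30:x+30].mean().round(2))
print(manip.hand_in(), manip.current_clock())
E
```

```text
cup 2.28
fox 2.29
box 2.37
the job is handed in; nothing more can be done
the job is handed in; nothing more can be done
```

The job is done and handed in: the king lies face up in the middle of the tray, and the block is sitting on the knockout stand. The last clock reading before handing in was about 36 s of the 64 s allowed.

- **Finding the hole:** I felt downward with a 2 N limit. The rod entered the hole on the first try, with no vertical contact felt.
- **Pressing down:** The push to free the king peaked at about 13 N. I went on until the base was felt at about 10 N. The block's bottom was then at about 20.1 mm, against 20 mm for the stand's top face. Side load reached about 6 N on the way down, so I shifted the block slightly to relieve it.
- **Laying the king down:** I gripped it with 8 N and lowered it into the tray until a light touch of about 1.3 N. The force noise is 0.5 to 1 N, so that touch is only just clear of it. The height agreed with the expected 8.5 mm.
- **Final check:** The pictures show the block flat on the stand with the rod showing in the nest. The cup, fox and incense box are unchanged, with before-and-after differences at noise level only. The camera and the arm disagreed on the seated block's position by under 1 mm.
- **Poor measurements:** My circle fit of the stand's rim failed, so I used the rod tip itself, which both cameras agreed on. An earlier camera estimate of the held block, from a mostly hidden edge, was about 2 mm off in x. I did not use it.

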